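Fit a fresh cartridge in the under-sink water filter

ROBOT

A 6-joint arm with a two-finger parallel gripper is mounted at the origin on the work surface. World frame = base frame: x ahead of the robot, y to its left, z up, the work surface at z = 0. Lengths are in mm, angles in rad, forces in N, time in s.
With the tool pointing down it reaches from about 350 to 975 mm from the base axis. Payload 7.1 kg.
Tool frame: the origin (TCP) lies at the very end of the fingers, on their centre line; the grasp point (between the pads) lies 19 mm behind it; y points along the fingers, z is the direction in which the jaws open and shut, and the axes are right-handed (so a half turn about y gives the same grasp; the last joint's range is limited). The gripper opens to 88 mm and grips with 3 to 60 N. Pads are 20 mm wide; open, the fingers measure 115 mm over their backs; the gripper's body (75 mm by 178 mm) begins 61 mm behind the grasp point.
Start: joints at [-1.124, 0.423, 1.63, -0, 1.089, -0.019], TCP at [280.725, -558.389, 222.675] pointing down, gripper open.
Joint ranges: [-3, 3], [-0.9, 2.11], [0.09, 2.58], [-1.31, 4.45], [0.11, 2.69], [-2.54, 2.54]. Speed limits (rad/s): [2.39, 2.39, 3.01, 3.14, 3.14, 3.14].

INTERFACE

Orientations are given as a rotation vector (axis times angle).
In Python, from workcell import ctrl gives the robot as it stands.
- The arm moves only by the shell command python3 -m jog 'ROWS'. ROWS is JSON, a list of rows, each a list of 3 entries, a list of its own where there are three numbers: the opening, from 0 (shut) to 1 (fully open), then the shift along the tool's x, y, z in cm, then the turn, a rotation vector about the tool's x, y, z in rad. In form: [[claw, [dx, dy, dz], [wx, wy, wz]], ...]. A call has 1 to 8 rows; each row is the pose to reach, as a shift and turn from the pose commanded when the call began, along the tool's axes at that moment; what a row does not reach only later rows make up. A row lasts 1/10 s, in which the tool goes at most 50 mm and 8.59 degrees, less where a joint would pass 70% of its speed; a pose out of reach is approached as far as the arm can. A call with a gripper value outside its range is refused whole. The fingers move at their own pace and stop on an object; the grip force is fixed at half the most. Time passes only in rows, so rows that repeat a pose let the fingers close. It gives the time, the measured TCP pose, the force and the opening at its end, in the units of the state.
- ctrl.get_obs(): the state, without advancing time (a new reading comes with each control period).
- ctrl.get_image(name): name is "side" or "top" or "wrist"; returns a dict with "color" (400x640x3 uint8, red, green, blue), "z_map" (400x640 float32, mm along the optical axis (not along the pixel's ray), 0 where there is no reading), "fx", "fy", "cx", "cy" (pixels), "pose" (4x4, takes a point from camera to world coordinates). Camera axes: x right, y down, z forward; pixel columns grow to the right and rows downward; lengths in mm; the calibration is good to about 2 mm. A picture is of the moment at which its call begins.
- ctrl.close_job(): hands the job in, once; it reports no verdict.
The state is a dict: "t": time; "qpos": joint angles; "qvel": joint speeds; "joint_torque": joint torques, N m; "ee_pos": TCP position; "orientation": TCP orientation; "ft_force": force on the tool from outside, world axes, zero at the start; "moment": the same for the moment, N m; "width": finger opening in mm.
Only numpy, scipy, OpenCV 4.12 (cv2) and the standard library are available. Lean on these libraries where they do the work, as an engineer would, in place of code of your own. Each camera call takes 0.05 s, during which the arm holds its last target.

TASK

The water filter unit on the cabinet shelf is latched shut and its tray is empty. Press the release key on its top so that the tray springs out, lay the fresh cartridge gently down in the tray with its spigot towards the unit, and push the tray home with a light hand until it clicks and stays shut by itself. Do not force the unit's plastic parts, and leave the other things on the shelf where they are.

Things in the scene. Friction and masses are not known exactly. Their poses are not given: they have to be found in the camera images.
- unit: Low white plastic filter unit screwed to the shelf, 200 long (its x) x 110 wide (y) x 66 high. Origin: centre of its underside, on the shelf; x points from the tray's end to its back (two hose elbows there), z up. The tray comes out at the -x end. The robot must never load its plastic (housing, key or tray) with more than 25 N, nor drop or force the cartridge in (40 N).
- key_top (a point): Centre of the top face of the release key, a ribbed grey pad 28 (unit's x) x 44 (y) on the unit's top near its tray end, 76 above the shelf, 10 proud of the top. Pressed straight down: 2 N at rest to 5 N at its full travel of 7 (hard stop); some 5 down it frees the latched tray (friction adds up to 3 N), which a damped spring drives 130 out in 0.7 s and holds there. The key springs back.
- tray_front (a point): Centre of the tray's outer front face, a flat upright white panel 100 wide (y) x 60 high (4 to 64 above the shelf); axes as the unit's. It stands 108 from the unit's origin along -x when home, 238 when out. The tray is pushed home here, at mid width: spring 3 N out, 5.5 N near home; over the last 2 it rises to 16 to 19 N (rubber seal), then clicks in; from there it stiffens, with a rigid stop 1 farther.
- tray_seat (a point): Where the centre of a properly laid cartridge lies, 66 behind the tray's front face, 29 above the shelf; moves with the tray; axes as the unit's. Two floors (top 8 above the shelf) with side ridges (48 apart, tops 18 high) carry the cartridge's end blocks; between them, 60 long, only a spine 26 wide, so fingers can pass beside it. Rear wall 40 high, slot 20 wide for the spigot; 6 play along.
- cartridge_mid (a point): Centre (half-way up) of the fresh filter cartridge, 220 g: a white round body 40 in diameter and 86 long between two square end blocks 42 x 42 x 12 (whole length 110), with a spigot 12 in diameter and 14 long at one end. It lies flat on the shelf, its centre 21 above it. x axis along the cartridge towards the spigot, z up.
- cartridge_spigot (a point): Tip of the cartridge's spigot, 69 from the cartridge's centre along its x.
- bucket: Red plastic bucket, 216 in diameter at the rim, 190 high. Bystander; origin at the centre of its underside.
- plunger: Black hard silicone plunger cup, 124 in diameter, 90 high, standing rim down. Bystander; origin at the centre of its underside.
- cruet: Glass vinegar cruet with stopper and handle, 68 in diameter, 155 high. Bystander; origin at the centre of its underside.
- soda_jar: Jar, 72 in diameter, 110 high. Bystander; origin at the centre of its underside.
- sprayer: Spray bottle, 76 in diameter, 210 high. Bystander; origin at the centre of its underside.
- wrench: Steel wrench, lying along its x. Bystander.
- strainer: Steel sink strainer basket, 72 in diameter, 28 high. Bystander; origin at the centre of its underside.
Mind the look-alikes: they are no part of the job. Several things look just like the part that bears cartridge_mid: the one meant starts farthest to the robot's right.

How it is judged (in metres and radians):
On the way, in this order (a step that is already met when the one before it is completed fails the run):
1. the release has been pressed and the tray has sprung out (at least 110 mm) (x of tray_front in the frame of unit below -0.218 m), for 0.2 s.
2. the cartridge lies let go in the tray's cradle, spigot towards the unit, the tray still at least 60 mm out (x of cartridge_mid in the frame of tray_seat between -0.006 and 0.006 m and y of cartridge_mid in the frame of tray_seat between -0.006 and 0.006 m and z of cartridge_mid in the frame of tray_seat between -0.004 and 0.004 m and angle between the x axis of cartridge_mid and the x axis of tray_seat, either way round below 0.1 rad and x of cartridge_spigot in the frame of tray_seat above 0.05 m and x of tray_front in the frame of unit below -0.168 m and contact force between each of the arm, the fingers and cartridge below 0.05 N), for 0.2 s.
At the end, for the whole second after the job is handed in: The tray is latched home by itself (within 3 mm of flush, against its spring), the cartridge lies at rest in the cradle (centre within 6 mm of the seat along and across, 4 mm in height, axis within 0.1 rad), spigot towards the back of the unit (x of cartridge_mid in the frame of tray_seat between -0.006 and 0.006 m and y of cartridge_mid in the frame of tray_seat between -0.006 and 0.006 m and z of cartridge_mid in the frame of tray_seat between -0.004 and 0.004 m and angle between the x axis of cartridge_mid and the x axis of tray_seat, either way round below 0.1 rad and x of cartridge_spigot in the frame of tray_seat above 0.05 m and x of tray_front in the frame of unit between -0.111 and -0.104 m and linear speed of cartridge below 0.01 m/s); the robot touches nothing.
It fails at once if the robot loads the unit, its key or its tray with more than 25 N (contact force between any of the arm, the fingers and unit above 25 N).
It fails at once if the cartridge is dropped, slammed or forced into the tray (more than 40 N between cartridge and unit) (contact force between cartridge and unit above 40 N).
It fails at once if another thing on the shelf is shifted by more than 30 mm or knocked over (distance of any of bucket, plunger, cruet, soda_jar, sprayer, wrench, strainer from where it was at the start of the episode above 0.03 m or angle between any of bucket, plunger, cruet, soda_jar, sprayer, strainer's own z axis and vertical above 0.35 rad).
It also fails if it takes over 72 s, if anything falls off the work surface, if the arm or the gripper's body presses on something with over 40 N, if the wrist force passes 120 N, or if a joint passes its speed limit or range.

## Working session

There is one attempt and no reset: what is moved stays moved. The work goes in short steps, Python scripts to look and compute and a shell command to move; the robot and the scene stay as the last step left them, time stands still between calls to the robot, and variables do not carry over. Pictures are saved under pics/ and viewed, and the job is handed in when it is done.

```bash
ls; mkdir -p pics
python3 - <<'E'
from workcell import ctrl
import cv2,numpy as np
print(ctrl.get_obs())
for n in ["side","top","wrist"]:
    im=ctrl.get_image(n); cv2.imwrite(f"pics/{n}0.png",im["color"][:,:,::-1]); print(n,im["fx"],im["cx"],im["cy"],np.round(im["pose"],3).tolist())
    np.savez(f"{n}0.npz",**im)
E
```

```text
pics
{'t': 0.0, 'qpos': array([-1.12400310e+00,  4.23814026e-01,  1.63068331e+00, -4.64868259e-06,
        1.08859817e+00, -1.89453917e-02]), 'qvel': array([ 7.81902933e-05,  9.50384008e-04,  8.21480329e-04, -7.32233129e-05,
        5.78415660e-04, -1.53496932e-04]), 'joint_torque': array([ 4.26932238e-04, -5.44622648e+01, -2.73661888e+01,  6.42773858e-02,
        2.27955810e-02, -1.04714977e-04]), 'ee_pos': array([ 280.490319  , -557.90656563,  221.92106665]), 'orientation': array([-0.46574344,  1.96383386, -1.96087376]), 'ft_force': array([ 0.46956593, -0.49949533,  0.52937398]), 'moment': array([-0.02377223, -0.02228483,  0.01296382]), 'width': 87.88346178286548}
side 383.0854894573078 323.1462324198724 201.44475533393373 [[-0.911, -0.314, 0.267, 268.93], [-0.412, 0.691, -0.594, 744.108], [0.002, -0.651, -0.759, 960.281], [0.0, 0.0, 0.0, 1.0]]
top 473.4654102718537 322.09601239962984 201.1875114354971 [[-0.006, -0.999, 0.048, 478.038], [-1.0, 0.006, -0.002, 35.647], [0.001, -0.048, -0.999, 1520.997], [0.0, 0.0, 0.0, 1.0]]
wrist 345.47978046955683 321.1908062519273 199.77004723717826 [[0.449, -0.865, -0.223, 341.076], [-0.893, -0.435, -0.11, -528.405], [-0.002, 0.248, -0.969, 383.959], [0.0, 0.0, 0.0, 1.0]]
```

View pics/top0.png

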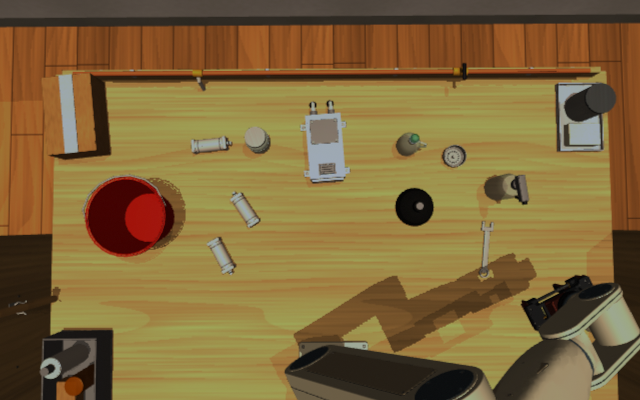

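View pics/side0.png

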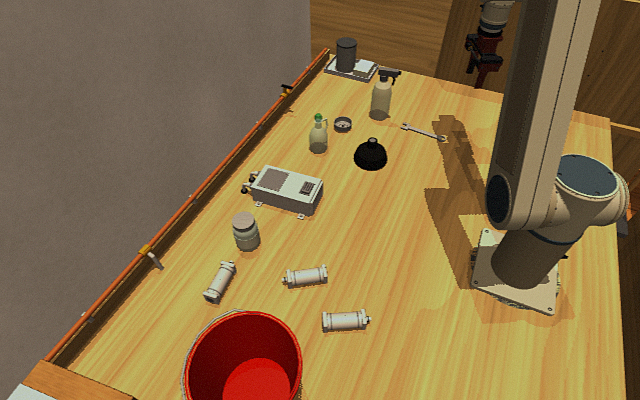

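View pics/wrist0.png

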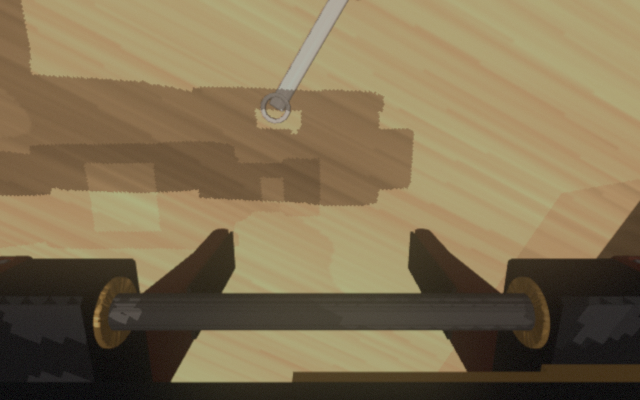

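Top view: three cartridges at about (210,145), (245,210) and (222,255). The rightmost is at (245,210). The unit is at (325,145) with its hoses at (320,105), so the tray faces the robot. I'll zoom in and measure next.

```bash
cat > h.py <<'E'
import numpy as np,cv2
from workcell import ctrl
def cloud(im):
    z=im["z_map"].astype(float); v,u=np.mgrid[:z.shape[0],:z.shape[1]]
    p=np.stack([(u-im["cx"])/im["fx"]*z,(v-im["cy"])/im["fy"]*z,z],-1)
    P=np.asarray(im["pose"]); w=p@P[:3,:3].T+P[:3,3]; w[z<=0]=np.nan; return w
def crop(im,name,u0,u1,v0,v1,s): cv2.imwrite("pics/"+name,cv2.resize(im["color"][v0:v1,u0:u1,::-1],None,fx=s,fy=s,interpolation=cv2.INTER_CUBIC))
E
python3 - <<'E'
from h import *
im=dict(np.load("top0.npz")); w=cloud(im)
def rect(u0,u1,v0,v1,zl,zh,n):
    q=w[v0:v1,u0:u1].reshape(-1,3); q=q[(q[:,2]>zl)&(q[:,2]<zh)]
    r=cv2.minAreaRect(q[:,:2].astype(np.float32)); print(n,len(q),np.round(q.mean(0),1),r,"zmax",q[:,2].max())
rect(225,268,185,235,12,60,"cart")
rect(295,355,105,190,55,72,"unit top")
rect(312,345,158,178,72,90,"key")
rect(300,350,112,150,70,90,"top2")
q=w[200:220,270:300].reshape(-1,3);print("table",np.nanmean(q[:,2]))
crop(im,"z_top.png",190,370,90,240,4)
im=dict(np.load("side0.npz")); w=cloud(im)
rect(278,335,255,295,10,60,"cart side")
rect(240,330,155,220,55,70,"unit side")
rect(290,325,170,200,71,90,"key side")
crop(im,"z_side.png",230,350,155,300,4)
E
```

```text
cart 474 [526.  276.1  36.1] ((526.4721069335938, 285.1850891113281), (123.97183227539062, 53.48404312133789), 33.562660217285156) zmax 48.24107098164404
unit top 2207 [719.2  22.6  65.4] ((717.6162109375, 22.374969482421875), (213.18978881835938, 110.2294921875), 4.270377159118652) zmax 71.96819046782457
key 107 [647.5  17.8  75.9] ((650.9004516601562, 24.05926513671875), (43.89897918701172, 81.28276824951172), 7.598155975341797) zmax 82.85270877316316
top2 130 [762.3  24.9  71.7] ((764.456298828125, 25.31509017944336), (108.36769104003906, 107.75994873046875), 2.9973044395446777) zmax 75.62620163657766
table -0.9712131988075211
cart side 648 [525.9 283.9  35.4] ((533.1708984375, 281.5104064941406), (123.57000732421875, 42.65531539916992), 33.72561264038086) zmax 46.496939908452646
unit side 1524 [717.2  28.9  66.3] ((719.0796508789062, 22.56210708618164), (209.3089141845703, 115.35889434814453), 4.026050567626953) zmax 69.99819726552676
key side 111 [650.2  20.3  75.5] ((658.5216674804688, 9.394649505615234), (50.25896453857422, 81.22547149658203), 2.070431709289551) zmax 80.54620576198829
```

```bash
sleep 1
```

```text
(no output)
```

View pics/z_top.png

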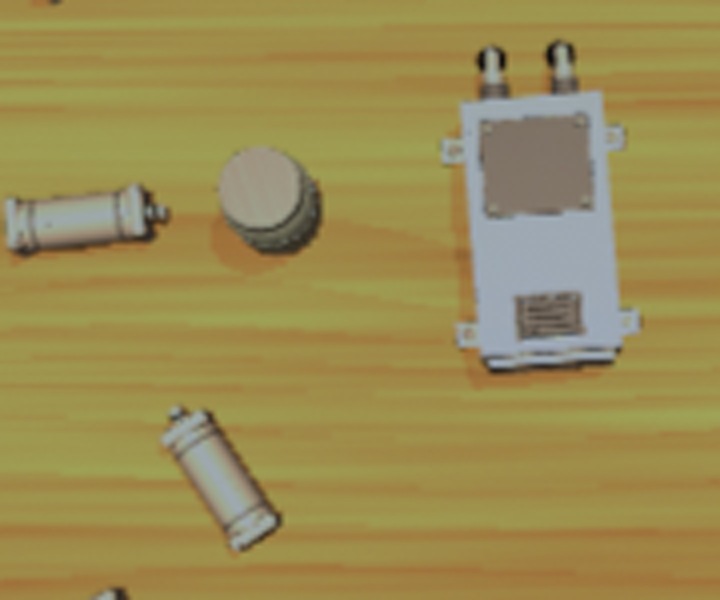

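View pics/z_side.png

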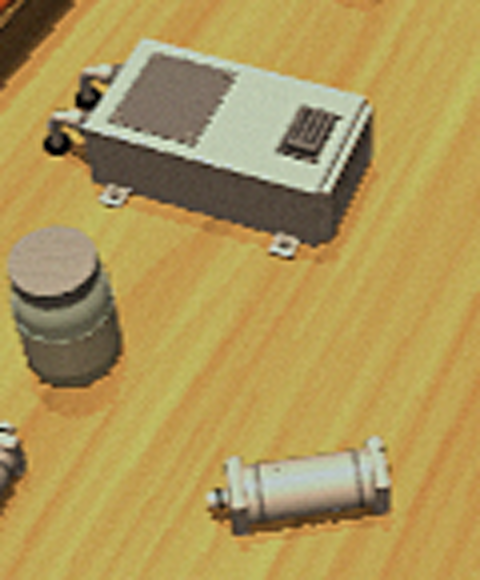

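```bash
cat >> h.py <<'E'
from scipy.spatial.transform import Rotation as R
def goal(pos,yaw,flip=False):
    """commanded shift(cm)/turn to have TCP at pos, pointing down, jaws across direction yaw (tool x along +-yaw)"""
    o=ctrl.get_obs(); A=R.from_rotvec(o["orientation"]).as_matrix()
    f=-1 if flip else 1
    x=f*np.array([np.cos(yaw),np.sin(yaw),0]); y=np.array([0,0,-1.]); z=np.cross(x,y)
    B=np.stack([x,y,z],1)
    print("t",o["t"],"pos",o["ee_pos"].round(1),"F",o["ft_force"].round(2),"w",round(o["width"],1),"q",o["qpos"].round(2))
    print("shift cm",(A.T@(np.array(pos)-o["ee_pos"])/10).round(2),"turn",R.from_matrix(A.T@B).as_rotvec().round(4))
E
python3 - <<'E'
from h import *
o=ctrl.get_obs();print(R.from_rotvec(o["orientation"]).as_matrix().round(3))
for f in (0,1):
  goal([648,17,150],.073,f); goal([648,17,150],.587,f)
E
```

```text
[[-0.893 -0.     0.449]
 [-0.449  0.001 -0.893]
 [-0.    -1.    -0.001]]
t 0.15 pos [ 280.6 -558.   222.1] F [0.34 0.78 0.64] w 87.5 q [-1.12  0.42  1.63  0.    1.09 -0.02]
shift cm [-58.66   7.25 -34.87] turn [ 3.0000e-04 -2.7488e+00 -1.6000e-03]
t 0.15 pos [ 280.6 -558.   222.1] F [0.34 0.78 0.64] w 87.5 q [-1.12  0.42  1.63  0.    1.09 -0.02]
shift cm [-58.66   7.25 -34.87] turn [1.0000e-04 3.0204e+00 1.7000e-03]
t 0.15 pos [ 280.6 -558.   222.1] F [0.34 0.78 0.64] w 87.5 q [-1.12  0.42  1.63  0.    1.09 -0.02]
shift cm [-58.66   7.25 -34.87] turn [1.100e-03 3.928e-01 2.000e-04]
t 0.15 pos [ 280.6 -558.   222.1] F [0.34 0.78 0.64] w 87.5 q [-1.12  0.42  1.63  0.    1.09 -0.02]
shift cm [-58.66   7.25 -34.87] turn [ 1.100e-03 -1.212e-01 -1.000e-04]
```

Run:
```python
from h import *
goal([600,15,250],.073,1)
```

```text
t 0.15 pos [ 280.6 -558.   222.1] F [0.34 0.78 0.64] w 87.5 q [-1.12  0.42  1.63  0.    1.09 -0.02]
shift cm [-54.28  -2.75 -36.85] turn [1.100e-03 3.928e-01 2.000e-04]
```

```bash
python3 -m jog '[[0.0,[-4,-0.4,-2.7],[0,0.05,0]],[0.0,[-8,-0.7,-5.4],[0,0.1,0]],[0.0,[-12,-1,-8.1],[0,0.15,0]],[0.0,[-16,-1.4,-10.8],[0,0.2,0]],[0.0,[-20,-1.7,-13.5],[0,0.25,0]],[0.0,[-24,-2.0,-16.2],[0,0.3,0]],[0.0,[-28,-2.4,-18.9],[0,0.35,0]],[0.0,[-32,-2.75,-21.6],[0,0.393,0]]]'
python3 - <<'E'
from h import *
goal([600,15,250],.073,1)
E
```

```text
t: 0.95
ee_pos: [470.1, -219.8, 250.3]
orientation: [-0.077, 2.185, -2.185]
ft_force: [0.9, 0.3, 0.6]
width: 27.6
t 0.95 pos [ 470.1 -219.8  250.3] F [0.94 0.27 0.6 ] w 27.6 q [-0.46  0.23  1.84  0.    1.07  1.04]
shift cm [-14.61   0.03 -22.51] turn [-0.     -0.0023 -0.    ]
```

```bash
python3 -m jog '[[0.0,[-2.7,0,-4.1],[0,0,0]],[0.0,[-5.4,0,-8.3],[0,0,0]],[0.0,[-8.1,0,-12.5],[0,0,0]],[0.0,[-10.8,0,-16.6],[0,0,0]],[0.0,[-13.5,0,-20.8],[0,0,0]],[0.0,[-14.6,0,-22.5],[0,0,0]],[0.0,[-14.6,0,-22.5],[0,0,0]],[0.0,[-14.6,0,-22.5],[0,0,0]]]'
python3 - <<'E'
from h import *
goal([600,15,250],.073,1)
im=ctrl.get_image("wrist");np.savez("w1.npz",**im);cv2.imwrite("pics/w1.png",im["color"][:,:,::-1])
E
```

```text
t: 1.75
ee_pos: [598.3, 13.3, 249.7]
orientation: [-0.082, 2.184, -2.185]
ft_force: [-0.5, 0.1, -0.7]
width: 0.6
t 1.75 pos [598.3  13.3 249.7] F [-0.5   0.08 -0.74] w 0.6 q [ 0.    0.36  1.67 -0.    1.12  1.5 ]
shift cm [-0.18 -0.03 -0.15] turn [-0.0003  0.0008  0.0012]
```

View pics/w1.png

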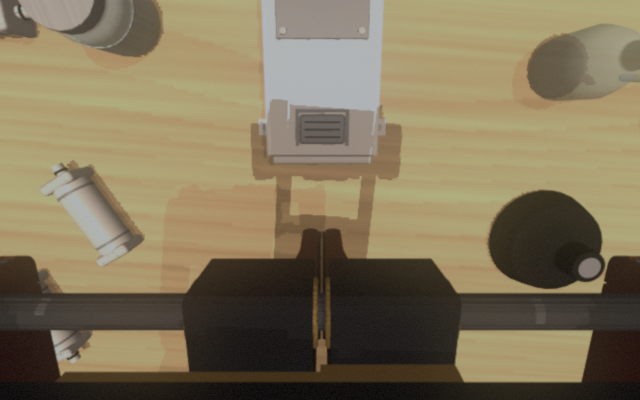

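Wrist view: key at about (323,128), unit front edge at row 160, and the target cartridge at (95,215) with its spigot at (60,170).

Run:
```python
from h import *
im=dict(np.load("w1.npz")); w=cloud(im)
def rect(u0,u1,v0,v1,zl,zh,n,w=w):
    q=w[v0:v1,u0:u1].reshape(-1,3); q=q[(q[:,2]>zl)&(q[:,2]<zh)]
    r=cv2.minAreaRect(q[:,:2].astype(np.float32)); print(n,len(q),np.round(q.mean(0),1),np.round(np.median(q[:,2]),1),r)
rect(255,395,0,170,60,70,"unit")
rect(295,352,108,150,71,90,"key")
rect(35,150,150,270,8,60,"cart all")
rect(35,150,150,270,30,60,"cart top")
q=w[30:70,180:240].reshape(-1,3);print("table",np.nanmean(q[:,2]))
# key by pixels: corners of the grey pad projected at z=76
P=im["pose"]
def atz(u,v,z):
    d=P[:3,:3]@np.array([(u-im["cx"])/im["fx"],(v-im["cy"])/im["fy"],1]); return P[:3,3]+d*(z-P[2,3])/d[2]
crop(im,"z_w1.png",230,410,90,190,4)
for u,v in ((300,114),(346,114),(347,144),(300,144),(323,128)): print(atz(u,v,76).round(1))
for u,v in ((275,161),(370,161),(322,161)): print(atz(u,v,64).round(1))
crop(im,"z_w1c.png",20,170,145,275,5)
```

```text
unit 17408 [696.6  19.3  66.1] 66.1 ((688.5120849609375, 18.693084716796875), (148.53089904785156, 110.35371398925781), 4.283432483673096)
key 1345 [649.7  16.   75.7] 75.8 ((649.35888671875, 16.133024215698242), (27.391834259033203, 43.3535270690918), 4.248546600341797)
cart all 4262 [534.7 270.2  34.1] 37.5 ((533.04248046875, 278.1111145019531), (124.86865997314453, 42.1383056640625), 33.779151916503906)
cart top 3090 [531.2 271.9  38.4] 39.5 ((527.15185546875, 274.1708068847656), (110.69469451904297, 42.1383056640625), 33.779151916503906)
table -0.2315611178630089
[661.5  37.4  76. ]
[664.7  -5.8  76. ]
[636.9  -9.3  76. ]
[633.5  35.8  76. ]
[650.2  14.9  76. ]
[613.5  60.6  64. ]
[620.6 -35.   64. ]
[617.   13.3  64. ]
```

```bash
sleep 0.5
```

```text
(no output)
```

View pics/z_w1.png

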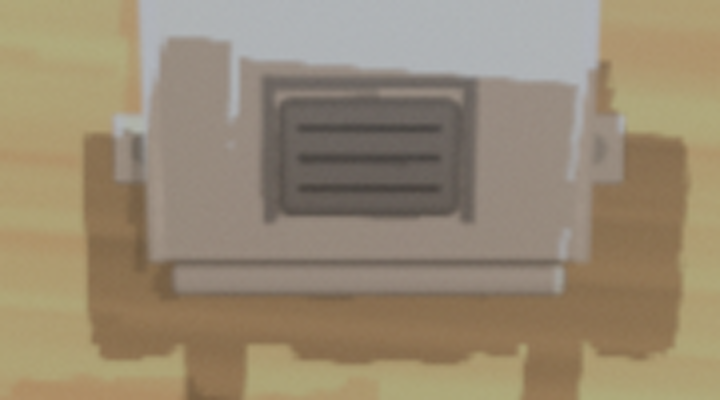

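View pics/z_w1c.png

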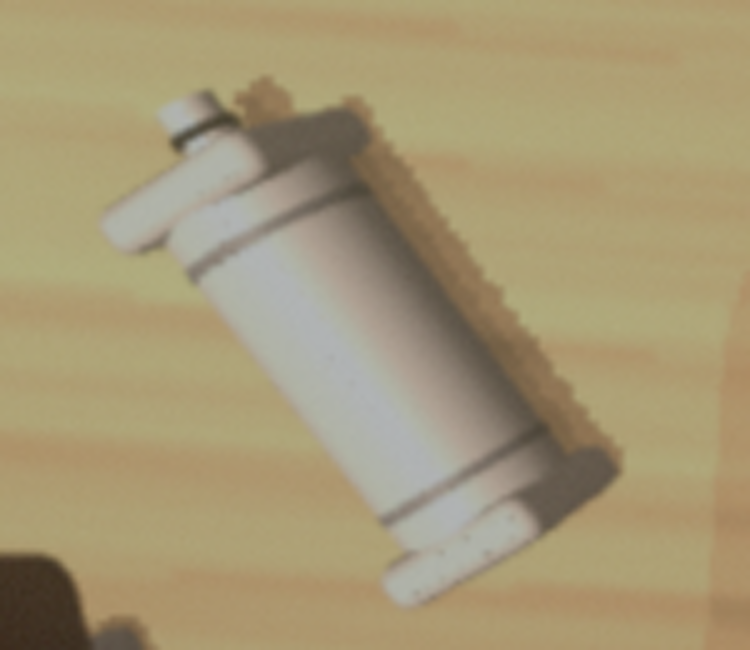

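Run:
```python
from h import *
goal([649.4,16.1,84],.0745,1)
```

```text
t 1.8 pos [598.2  12.7 249.8] F [-0.73 -0.68  0.31] w 0.7 q [ 0.    0.36  1.67 -0.    1.12  1.5 ]
shift cm [-5.15 16.58  0.03] turn [-0.0002 -0.0019  0.0011]
```

```bash
python3 -m jog '[[0,[-2,4,0],[0,0,0]],[0,[-4,8,0],[0,0,0]],[0,[-5.15,12,0],[0,0,0]],[0,[-5.15,15,0],[0,0,0]],[0,[-5.15,16.3,0],[0,0,0]],[0,[-5.15,16.6,0],[0,0,0]],[0,[-5.15,16.6,0],[0,0,0]]]'
python3 - <<'E'
from h import *
goal([649.4,16.1,76],.0745,1)
E
python3 -m jog '[[0,[0,0.2,0],[0,0,0]],[0,[0,0.4,0],[0,0,0]],[0,[0,0.6,0],[0,0,0]],[0,[0,0.8,0],[0,0,0]],[0,[0,0.9,0],[0,0,0]],[0,[0,0.9,0],[0,0,0]]]'
```

```text
t: 2.5
ee_pos: [650.4, 16.4, 85.1]
orientation: [-0.078, 2.184, -2.185]
ft_force: [0.4, -0.1, -0.0]
width: 0.4
t 2.5 pos [650.4  16.4  85.1] F [ 0.38 -0.06 -0.03] w 0.4 q [ 0.01  0.63  1.65 -0.    0.87  1.51]
shift cm [0.11 0.91 0.02] turn [-0.0001 -0.0026 -0.0007]
t: 3.1
ee_pos: [650.4, 17.1, 75.9]
orientation: [-0.079, 2.184, -2.184]
ft_force: [-1.2, -0.9, 5.8]
width: 0.4
```

```bash
python3 -m jog '[[0,[0,0.1,0],[0,0,0]],[0,[0,0.2,0],[0,0,0]],[0,[0,0.3,0],[0,0,0]],[0,[0,0.3,0],[0,0,0]]]'
python3 -m jog '[[0,[0,0.1,0],[0,0,0]],[0,[0,0.2,0],[0,0,0]],[0,[0,0.2,0],[0,0,0]]]'
```

```text
t: 3.5
ee_pos: [650.4, 17.1, 72.2]
orientation: [-0.079, 2.184, -2.184]
ft_force: [-0.2, -0.2, 3.4]
width: 0.3
t: 3.8
ee_pos: [650.4, 17.1, 70.2]
orientation: [-0.079, 2.184, -2.184]
ft_force: [-0.5, -0.4, 3.9]
width: 0.1
```

```bash
python3 -m jog '[[0,[0,0.05,0],[0,0,0]],[0,[0,0.05,0],[0,0,0]],[0,[0,0.05,0],[0,0,0]]]'
python3 - <<'E'
from h import *
im=ctrl.get_image("top");np.savez("t2.npz",**im);crop(im,"t2.png",250,400,90,250,4)
E
```

```text
t: 4.1
ee_pos: [650.3, 17.1, 69.8]
orientation: [-0.079, 2.184, -2.184]
ft_force: [-0.5, -0.3, 4.2]
width: 0.4
```

View pics/t2.png

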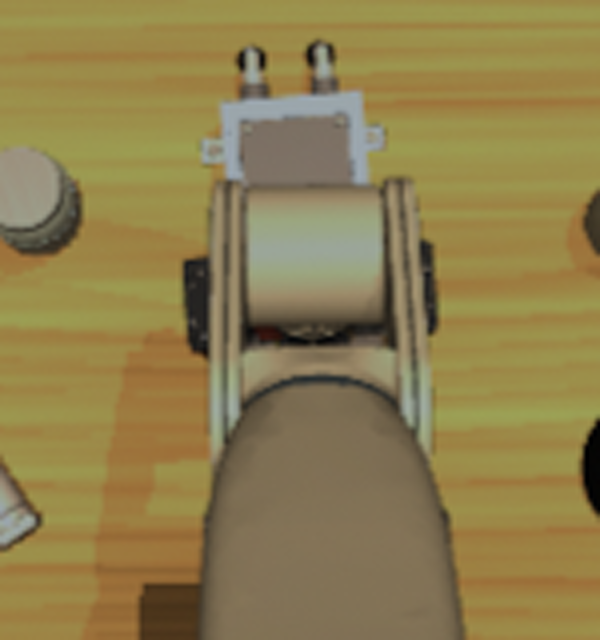

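The arm hides the tray in the top view, so I'll check with the side and wrist cameras.

Run:
```python
from h import *
im=ctrl.get_image("side");cv2.imwrite("pics/s2.png",im["color"][:,:,::-1])
```

```text
(no output)
```

View pics/s2.png

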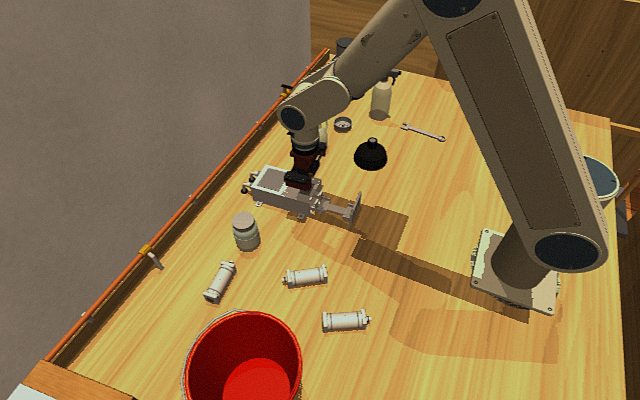

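The tray has sprung out: its panel shows at (350,207). I'll lift, back off and look at it.

```bash
python3 -m jog '[[0,[0,-3,0],[0,0,0]],[0,[0,-7,0],[0,0,0]],[0,[3,-11,0],[0,0,0]],[0,[7,-14,0],[0,0,0]],[0,[11,-17,0],[0,0,0]],[0,[15,-17,0],[0,0,0]],[0,[17,-17,0],[0,0,0]],[0,[17,-17,0],[0,0,0]]]'; python3 -m jog '[[1,[0,0,0],[0,0,0]]]';  python3 - <<'E'
from h import *
goal([527.2,274.2,100],.5896,1)
im=ctrl.get_image("wrist");np.savez("w3.npz",**im);cv2.imwrite("pics/w3.png",im["color"][:,:,::-1])
E
```

```text
t: 5.0
ee_pos: [477.8, 4.6, 239.5]
orientation: [-0.081, 2.185, -2.185]
ft_force: [-0.6, 0.9, 0.3]
width: 0.6
t: 5.1
ee_pos: [481.1, 4.7, 239.8]
orientation: [-0.079, 2.184, -2.184]
ft_force: [0.9, 0.5, -1.1]
width: 4.9
t 5.1 pos [481.1   4.7 239.8] F [ 0.87  0.46 -1.11] w 4.9 q [-0.01  0.19  1.92 -0.    1.03  1.48]
shift cm [ -6.54  13.98 -26.54] turn [-3.000e-04 -5.169e-01 -7.000e-04]
```

View pics/w3.png

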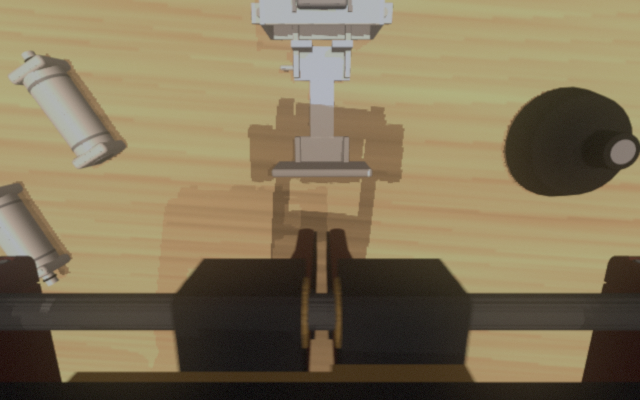

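Wrist view: the tray front panel is at row 170 (cols 273–371), the spine at (322,108), and the rear wall with its slot at row 45.

Run:
```python
from h import *
im=dict(np.load("w3.npz")); w=cloud(im)
def sel(u0,u1,v0,v1,zl,zh,n):
    q=w[v0:v1,u0:u1].reshape(-1,3); q=q[(q[:,2]>zl)&(q[:,2]<zh)]
    r=cv2.minAreaRect(q[:,:2].astype(np.float32)); print(n,len(q),np.round(q.mean(0),1),r)
    return q
sel(262,382,155,185,60,68,"panel top")
q=sel(262,382,155,185,20,68,"panel")
sel(280,365,70,150,-5+8,13,"floor/spine")
sel(303,340,85,130,3,13,"spine")
sel(285,360,30,60,30,44,"rear wall")
sel(285,360,35,165,14,22,"ridges")
sel(0,130,40,170,30,60,"cart")
# unit frame coords prediction
th=.0745;ex=np.array([np.cos(th),np.sin(th)])
crop(im,"z_w3.png",250,400,0,190,4)
```

```text
panel top 821 [490.2   3.9  63.6] ((490.1938781738281, 3.9099273681640625), (7.910184383392334, 99.80020904541016), 4.201007843017578)
panel 1355 [491.6   4.3  55.1] ((490.19842529296875, 3.9100723266601562), (7.942360877990723, 99.79869842529297), 4.228652477264404)
floor/spine 2424 [550.3   8.5   7.8] ((549.102294921875, 14.410436630249023), (84.81555938720703, 71.03199005126953), 4.027290344238281)
spine 1055 [553.4   8.8   7.9] ((552.8820190429688, 8.967636108398438), (47.092777252197266, 25.441970825195312), 4.5671892166137695)
rear wall 370 [611.9  13.4  38.6] ((612.3090209960938, 13.25301742553711), (6.30842399597168, 59.50481414794922), 4.035933494567871)
ridges 824 [559.9  11.7  17.6] ((558.9620361328125, 8.864627838134766), (130.9388885498047, 82.75232696533203), 4.176227569580078)
cart 4125 [530.1 272.4  38.4] ((526.9138793945312, 274.1518249511719), (110.4586181640625, 41.96332931518555), 34.093074798583984)
```

```bash
sleep 0.5
```

```text
(no output)
```

View pics/z_w3.png

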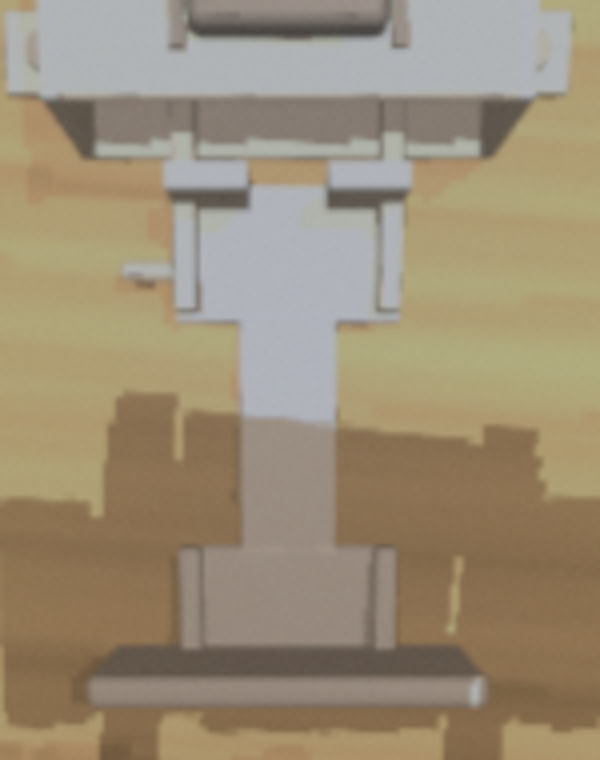

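```bash
python3 -m jog '[[1,[-1.1,0.5,-4.4],[0,-0.1,0]],[1,[-2.2,2,-8.8],[0,-0.2,0]],[1,[-3.3,4,-13.2],[0,-0.3,0]],[1,[-4.4,6,-17.6],[0,-0.4,0]],[1,[-5.5,9,-22],[0,-0.5,0]],[1,[-6.5,12,-26.5],[0,-0.52,0]],[1,[-6.5,14,-26.5],[0,-0.52,0]],[1,[-6.5,14,-26.5],[0,-0.52,0]]]';python3 - <<'E'
from h import *
goal([527.1,274.2,4],.591,1)
E
```

```text
t: 5.95
ee_pos: [524.8, 274.8, 95.3]
orientation: [-0.584, 1.883, -1.885]
ft_force: [-0.3, -0.5, -0.4]
width: 73.0
t 5.95 pos [524.8 274.8  95.3] F [-0.26 -0.46 -0.44] w 73.0 q [0.46 0.55 1.78 0.   0.82 1.44]
shift cm [-0.22  9.13  0.19] turn [0.0009 0.0044 0.0063]
```

```bash
python3 -m jog '[[1,[0,0,0],[0,0,0]],[1,[0,0,0],[0,0,0]]]';python3 - <<'E'
from h import *
goal([527.1,274.2,4],.591,1)
E
```

```text
t: 6.15
ee_pos: [527.2, 273.3, 100.6]
orientation: [-0.573, 1.884, -1.884]
ft_force: [1.1, 0.4, -0.9]
width: 86.7
t 6.15 pos [527.2 273.3 100.6] F [ 1.12  0.41 -0.86] w 86.7 q [ 0.46  0.54  1.78 -0.    0.83  1.44]
shift cm [-0.03  9.66 -0.08] turn [-0.0002  0.0007 -0.0012]
```

```bash
python3 -m jog '[[1,[0,3,-0.1],[0,0,0]],[1,[0,6,-0.1],[0,0,0]],[1,[0,8,-0.1],[0,0,0]],[1,[0,9.2,-0.1],[0,0,0]],[1,[0,9.6,-0.1],[0,0,0]],[1,[0,9.6,-0.1],[0,0,0]]]'; python3 -m jog '[[0.2,[0,0,0],[0,0,0]],[0.2,[0,0,0],[0,0,0]],[0.2,[0,0,0],[0,0,0]],[0.2,[0,0,0],[0,0,0]],[0.2,[0,0,0],[0,0,0]],[0.2,[0,0,0],[0,0,0]]]'
```

```text
t: 6.75
ee_pos: [526.3, 274.4, 4.4]
orientation: [-0.574, 1.884, -1.884]
ft_force: [0.2, 0.1, 0.5]
width: 87.9
t: 7.35
ee_pos: [525.7, 274.6, 3.8]
orientation: [-0.575, 1.884, -1.884]
ft_force: [-0.8, -0.2, 0.5]
width: 43.5
```

```bash
python3 -m jog '[[0.2,[0,0,0],[0,0,0]],[0.2,[0,0,0],[0,0,0]],[0.2,[0,0,0],[0,0,0]]]'; python3 -m jog '[[0.2,[0,-2,0],[0,0,0]],[0.2,[0,-5,0],[0,0,0]],[0.2,[0,-9,0],[0,0,0]],[0.2,[0,-12,0],[0,0,0]],[0.2,[0,-14,0],[0,0,0]],[0.2,[0,-14,0],[0,0,0]],[0.2,[0,-14,0],[0,0,0]]]';python3 - <<'E'
from h import *
goal([552,8.5,130],.0735,1)
im=ctrl.get_image("wrist");np.savez("w4.npz",**im);cv2.imwrite("pics/w4.png",im["color"][:,:,::-1])
im=ctrl.get_image("side");np.savez("s4.npz",**im);crop(im,"s4.png",230,430,100,350,3)
E
```

```text
t: 7.65
ee_pos: [525.6, 274.6, 3.7]
orientation: [-0.575, 1.884, -1.884]
ft_force: [-1.1, 0.4, 1.9]
width: 39.4
t: 8.35
ee_pos: [525.3, 274.4, 143.1]
orientation: [-0.576, 1.884, -1.884]
ft_force: [-0.4, -0.6, -2.6]
width: 39.6
t 8.35 pos [525.3 274.4 143.1] F [-0.4  -0.64 -2.56] w 39.6 q [ 0.46  0.48  1.76 -0.    0.91  1.44]
shift cm [12.64  1.31 23.54] turn [-1.000e-04  5.193e-01  4.000e-04]
```

View pics/w4.png

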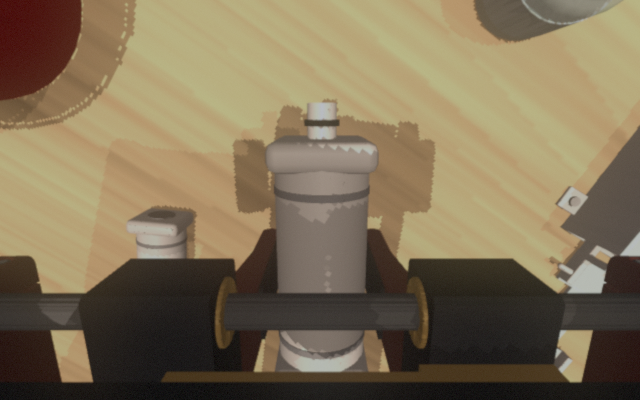

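```bash
sleep 0.2
```

```text
(no output)
```

View pics/s4.png

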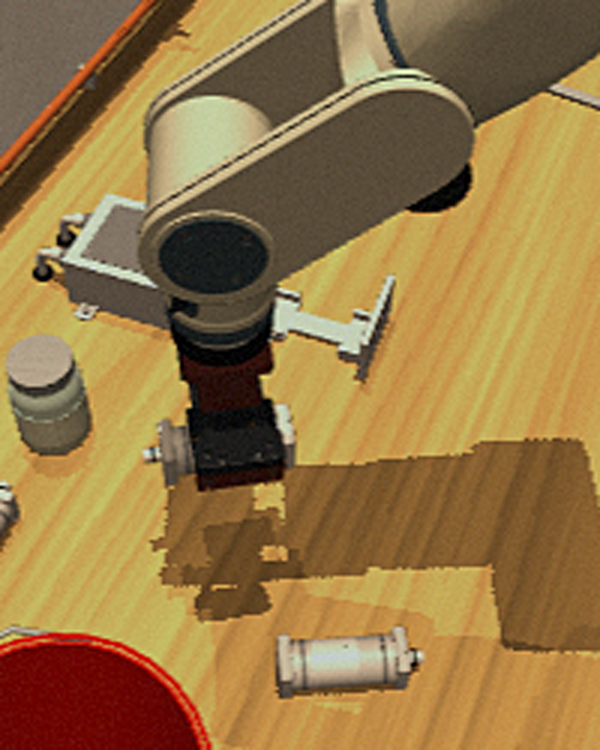

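Cartridge held, spigot forward at (321,105) in the wrist view. I'll measure where it sits in the grip.

Run:
```python
from h import *
im=dict(np.load("w4.npz")); w=cloud(im)
pos=np.array([525.3,274.4,143.1]);yaw=.5915
ex=np.array([np.cos(yaw),np.sin(yaw),0]);ey=np.array([-ex[1],ex[0],0])
def tl(q): d=q-pos; return np.stack([d@ex,d@ey,d[...,2]],-1)
t=tl(w)
b=t[135:260,260:385].reshape(-1,3); b=b[(b[:,2]>5)&(b[:,2]<60)]
print("x max",np.percentile(b[:,0],[1,50,98,99.5]),"y",np.percentile(b[:,1],[1,99]),"z",np.percentile(b[:,2],[5,50,99]))
blk=b[b[:,0]>44]; print("block y",blk[:,1].min(),blk[:,1].max(),np.percentile(blk[:,2],[10,50,90]))
body=t[195:235,316:326]; print("body top z by row",body[:,:,2].mean(1)[::8].round(1),body[:,:,0].mean(1)[::8].round(1))
s=t[98:136,300:345].reshape(-1,3); s=s[(s[:,2]>0)]; print("spigot",s.max(0),np.median(s,0))
body=t[190:230,280:365].reshape(-1,3); body=body[body[:,2]>10]; print("body y",np.percentile(body[:,1],[1,50,99]))
```

```text
x max [ 8.92398615 34.87682809 56.77518958 57.35799792] y [-25.62124895  23.92088944] z [21.07013328 35.70461706 38.99154803]
block y -21.78021853960569 20.46841810835261 [30.22096558 37.28482647 38.51034051]
body top z by row [37.2 37.  37.  37.2 37.2] [37.2 34.  30.9 27.8 24.6]
spigot [70.7767295   9.14414413 26.03159604] [64.25344494 -0.81520885 22.36111298]
body y [-17.62116107  -0.85572079  15.82691645]
```

```bash
python3 - <<'E'
from h import *
goal([550.6,9.0,90],.0735,1)
E
python3 -m jog '[[0.2,[2.1,0,3.9],[0,0.087,0]],[0.2,[4.2,0,7.8],[0,0.173,0]],[0.2,[6.3,0,11.7],[0,0.26,0]],[0.2,[8.4,0,15.7],[0,0.347,0]],[0.2,[10.5,0,19.6],[0,0.433,0]],[0.2,[12.7,0,23.4],[0,0.519,0]],[0.2,[12.7,0,23.4],[0,0.519,0]],[0.2,[12.7,0,23.4],[0,0.519,0]]]'
python3 -m jog '[[0.2,[0,1.5,0],[0,0,0]],[0.2,[0,4,0],[0,0,0]],[0.2,[0,5,0],[0,0,0]],[0.2,[0,5,0],[0,0,0]],[0.2,[0,5,0],[0,0,0]]]'
python3 - <<'E'
from h import *
goal([550.6,9.0,50],.0735,1)
im=ctrl.get_image("wrist");np.savez("w5.npz",**im);cv2.imwrite("pics/w5.png",im["color"][:,:,::-1])
E
```

```text
t 8.45 pos [524.6 274.  142. ] F [ 0.02 -0.57 -3.72] w 39.5 q [ 0.46  0.48  1.76 -0.    0.91  1.44]
shift cm [12.64  5.22 23.43] turn [-4.000e-04  5.193e-01  2.900e-03]
t: 9.25
ee_pos: [550.2, 8.5, 142.2]
orientation: [-0.081, 2.187, -2.186]
ft_force: [0.3, 0.2, -1.8]
width: 39.5
t: 9.75
ee_pos: [551.1, 10.3, 93.7]
orientation: [-0.083, 2.184, -2.183]
ft_force: [-0.0, 0.8, -2.2]
width: 39.7
t 9.75 pos [551.1  10.3  93.7] F [-0.03  0.75 -2.19] w 39.7 q [-0.    0.5   1.87  0.    0.77  1.49]
shift cm [0.06 4.37 0.12] turn [0.0001 0.0015 0.0006]
```

View pics/w5.png

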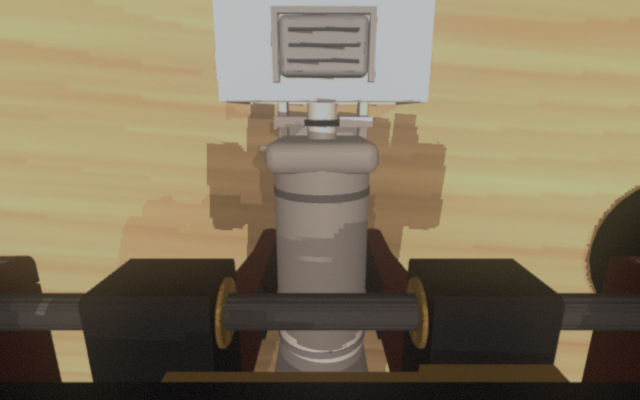

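The cartridge hovers over the tray with its spigot at (322,112) and the rear wall behind it at row 121. Checking the offset numerically.

Run:
```python
from h import *
im=dict(np.load("w5.npz")); w=cloud(im)
pos=np.array([551.1,9.7,93.7]);yaw=.0735
ex=np.array([np.cos(yaw),np.sin(yaw),0]);ey=np.array([-ex[1],ex[0],0])
d=w-pos; t=np.stack([d@ex,d@ey,w[...,2]],-1)
def s(u0,u1,v0,v1,zl,zh,n):
    q=t[v0:v1,u0:u1].reshape(-1,3);q=q[(q[:,2]>zl)&(q[:,2]<zh)]
    print(n,len(q),"x",np.percentile(q[:,0],[1,50,99]).round(1),"y",np.percentile(q[:,1],[1,50,99]).round(1), "ymid",((np.percentile(q[:,1],.5)+np.percentile(q[:,1],99.5))/2).round(2))
s(265,385,110,135,30,44,"rear wall")
s(270,380,0,85,71,82,"key")
s(200,445,0,110,60,69,"unit top")
s(262,382,130,170,115,140,"block")
s(300,345,95,135,105,125,"spigot")
s(270,375,180,230,100,140,"body")
```

```text
rear wall 652 x [58.8 61.7 64.2] y [-30.7 -11.3  28.8] ymid -0.96
key 5489 x [ 84.7  98.3 112. ] y [-22.2  -0.7  20.3] ymid -0.9
unit top 15930 x [ 72.9  96.  120.7] y [-55.1  -1.2  53.3] ymid -0.97
block 3560 x [47.2 52.9 60. ] y [-19.9  -0.2  19.7] ymid -0.02
spigot 993 x [58.8 64.7 71.1] y [-6.6 -0.2  6.2] ymid -0.2
body 4651 x [21.6 33.  42.9] y [-19.   -0.2  19. ] ymid -0.09
```

```bash
python3 -m jog '[[0.2,[0.1,1,0.1],[0,0,0]],[0.2,[0.1,2.5,0.1],[0,0,0]],[0.2,[0.1,4,0.1],[0,0,0]],[0.2,[0.1,4,0.1],[0,0,0]],[0.2,[0.1,4,0.1],[0,0,0]]]'
python3 - <<'E'
from h import *
goal([550.4,9.0,20],.0735,1)
im=ctrl.get_image("wrist");w=cloud(im);cv2.imwrite("pics/w6.png",im["color"][:,:,::-1])
o=ctrl.get_obs();pos=o["ee_pos"];yaw=.0735
ex=np.array([np.cos(yaw),np.sin(yaw),0]);ey=np.array([-ex[1],ex[0],0])
d=w-pos; t=np.stack([d@ex,d@ey,w[...,2]],-1)
def s(u0,u1,v0,v1,zl,zh,n):
    q=t[v0:v1,u0:u1].reshape(-1,3);q=q[(q[:,2]>zl)&(q[:,2]<zh)]
    if len(q):print(n,len(q),"x",np.percentile(q[:,0],[1,50,99]).round(1),"y",np.percentile(q[:,1],[1,50,99]).round(1), "ymid",((np.percentile(q[:,1],.5)+np.percentile(q[:,1],99.5))/2).round(2))
s(265,385,60,140,30,44,"rear wall")
s(200,445,0,80,60,69,"unit top")
s(262,382,130,170,70,100,"block")
E
```

```text
t: 10.3
ee_pos: [549.6, 8.4, 52.8]
orientation: [-0.082, 2.185, -2.185]
ft_force: [-0.1, 1.2, -1.4]
width: 39.7
t 10.3 pos [549.6   8.4  52.8] F [-0.12  1.23 -1.42] w 39.7 q [-0.01  0.57  1.89  0.    0.69  1.49]
shift cm [-0.09  3.28 -0.05] turn [0.0001 0.0002 0.0018]
rear wall 998 x [59.9 62.8 65.7] y [-29.4 -10.7  27.1] ymid -1.12
unit top 11936 x [ 79.8  91.5 108.6] y [-49.   -4.9  47.4] ymid -0.75
block 3689 x [46.7 52.7 59.5] y [-20.4  -0.8  19.2] ymid -0.68
```

View pics/w6.png

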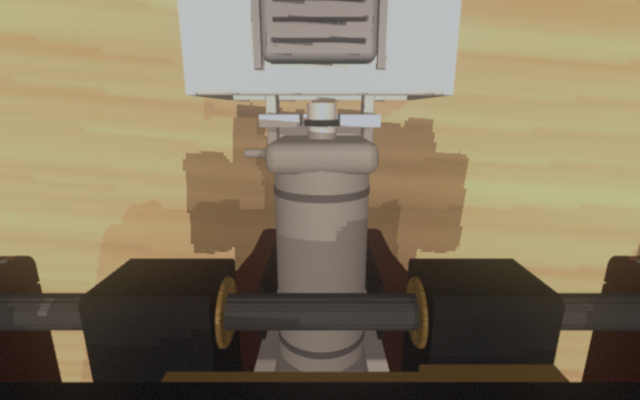

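Aligned: lateral error is under 0.5 mm and the gap to the rear wall is about 3 mm. Descending.

```bash
python3 -m jog '[[0.2,[0,1,0],[0,0,0]],[0.2,[0,2,0],[0,0,0]],[0.2,[0,3,0],[0,0,0]],[0.2,[0,3.4,0],[0,0,0]],[0.2,[0,3.6,0],[0,0,0]],[0.2,[0,3.7,0],[0,0,0]],[0.2,[0,3.7,0],[0,0,0]],[0.2,[0,3.7,0],[0,0,0]]]'
python3 -m jog '[[0.2,[0,0.1,0],[0,0,0]],[0.2,[0,0.2,0],[0,0,0]],[0.2,[0,0.2,0],[0,0,0]]]'
```

```text
t: 11.15
ee_pos: [550.4, 8.5, 17.0]
orientation: [-0.08, 2.183, -2.184]
ft_force: [0.3, -0.2, -2.0]
width: 39.3
t: 11.45
ee_pos: [550.1, 8.5, 14.7]
orientation: [-0.081, 2.184, -2.184]
ft_force: [-0.9, 0.7, -2.6]
width: 39.3
```

```bash
python3 -m jog '[[0.2,[0,0.1,0],[0,0,0]],[0.2,[0,0.15,0],[0,0,0]],[0.2,[0,0.15,0],[0,0,0]]]'
python3 -m jog '[[0.2,[0,0.05,0],[0,0,0]],[0.2,[0,0.1,0],[0,0,0]],[0.2,[0,0.1,0],[0,0,0]]]'
```

```text
t: 11.75
ee_pos: [550.1, 8.5, 13.1]
orientation: [-0.081, 2.184, -2.184]
ft_force: [-0.7, 0.1, -2.7]
width: 39.4
t: 12.05
ee_pos: [550.1, 8.5, 12.1]
orientation: [-0.081, 2.184, -2.184]
ft_force: [-0.3, -0.2, -1.8]
width: 39.7
```

```bash
python3 -m jog '[[0.2,[0,0.05,0],[0,0,0]],[0.2,[0,0.05,0],[0,0,0]]]'
python3 -m jog '[[0.2,[0,0.05,0],[0,0,0]],[0.2,[0,0.05,0],[0,0,0]]]'
```

```text
t: 12.25
ee_pos: [550.2, 8.5, 11.7]
orientation: [-0.081, 2.184, -2.184]
ft_force: [-0.4, 0.2, -2.0]
width: 39.3
t: 12.45
ee_pos: [550.2, 8.5, 11.6]
orientation: [-0.08, 2.184, -2.184]
ft_force: [-2.2, -0.4, 3.7]
width: 39.5
```

Seated: the force reversed at z = 11.6, as predicted. Opening part-way and lifting.

```bash
python3 -m jog '[[0.5,[0,0,0],[0,0,0]],[0.6,[0,0,0],[0,0,0]],[0.65,[0,0,0],[0,0,0]],[0.65,[0,0,0],[0,0,0]],[0.65,[0,0,0],[0,0,0]]]'
python3 -m jog '[[0.65,[0,-1,0],[0,0,0]],[0.65,[0,-3,0],[0,0,0]],[0.65,[0,-6,0],[0,0,0]],[0.65,[0,-10,0],[0,0,0]],[0.65,[3,-14,0],[0,0,0]],[0.3,[7,-17,0],[0,0,0]],[0,[10,-19,0],[0,0,0]],[0,[10,-19,0],[0,0,0]]]'
python3 -m jog '[[0,[0,0,0],[0,0,0]],[0,[0,0,0],[0,0,0]]]'
python3 - <<'E'
from h import *
goal([470,2.5,28],.0735,1)
im=ctrl.get_image("wrist");np.savez("w7.npz",**im);cv2.imwrite("pics/w7.png",im["color"][:,:,::-1])
w=cloud(im);pos=np.array([552.,8.5,0]);yaw=.0735
ex=np.array([np.cos(yaw),np.sin(yaw),0]);ey=np.array([-ex[1],ex[0],0])
d=w-pos; t=np.stack([d@ex,d@ey,w[...,2]],-1)
q=t[0:240,270:375].reshape(-1,3)
def rep(m,n):
    a=q[m]; print(n,len(a),a.min(0).round(1),a.max(0).round(1),np.median(a,0).round(1))
rep((q[:,2]>47)&(q[:,2]<53)&(abs(q[:,0])<62),"cart top")
rep((q[:,2]>55)&(q[:,2]<67)&(q[:,0]<-50),"panel")
rep((q[:,2]>34)&(q[:,2]<43)&(q[:,0]>56)&(q[:,0]<75),"rear wall")
b=q[(q[:,2]>30)&(abs(q[:,0])<60)]
print(cv2.minAreaRect(b[:,:2].astype(np.float32)))
E
```

```text
t: 12.95
ee_pos: [550.2, 8.5, 11.1]
orientation: [-0.081, 2.184, -2.184]
ft_force: [0.1, 0.1, -0.8]
width: 57.0
t: 13.75
ee_pos: [448.3, 1.0, 204.0]
orientation: [-0.077, 2.182, -2.183]
ft_force: [0.3, 0.2, -0.6]
width: 36.7
t: 13.95
ee_pos: [451.3, 1.1, 201.1]
orientation: [-0.08, 2.183, -2.183]
ft_force: [0.7, 0.0, -0.5]
width: 20.7
t 13.95 pos [451.3   1.1 201.1] F [ 0.69  0.01 -0.46] w 20.7 q [-0.02  0.2   2.02  0.    0.92  1.47]
shift cm [-1.87 17.31  0.  ] turn [-0.      0.0003 -0.0007]
cart top 3330 [-58.4 -47.6  47. ] [54.5 45.3 52.6] [ 3.2 -0.3 48.6]
panel 1041 [-66.1 -46.2  59.6] [-58.1  43.9  66. ] [-61.7  -1.2  63.6]
rear wall 80 [ 57.1 -29.1  34. ] [58.8 30.1 40. ] [57.7 -0.7 37.7]
((0.03609466552734375, -0.44934844970703125), (119.90830993652344, 94.58919525146484), 0.0011638922151178122)
```

View pics/w7.png

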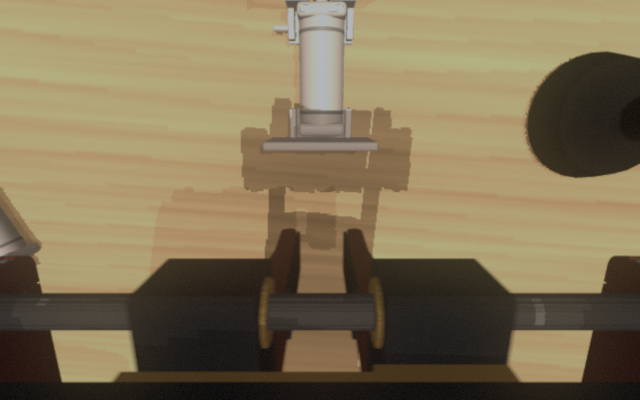

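The cartridge lies in the cradle with its spigot in the slot; axis offset is about 0 and its top is at 49. Next I lower the closed fingers in front of the panel.

```bash
python3 -m jog '[[0,[0,4,0],[0,0,0]],[0,[0,8,0],[0,0,0]],[0,[0,12,0],[0,0,0]],[0,[0,16,0],[0,0,0]],[0,[0,17.6,0],[0,0,0]],[0,[0,17.6,0],[0,0,0]],[0,[0,17.6,0],[0,0,0]]]'
python3 -m jog '[[0,[-0.5,0,0],[0,0,0]],[0,[-1,0,0],[0,0,0]],[0,[-1.5,0,0],[0,0,0]],[0,[-2,0,0],[0,0,0]],[0,[-2,0,0],[0,0,0]]]'
```

```text
t: 14.7
ee_pos: [450.5, 1.1, 24.5]
orientation: [-0.083, 2.185, -2.184]
ft_force: [-0.5, -0.1, -0.7]
width: 0.5
t: 15.2
ee_pos: [471.8, 2.6, 25.7]
orientation: [-0.078, 2.183, -2.183]
ft_force: [-0.1, 0.6, -0.5]
width: 0.3
```

```bash
python3 -m jog '[[0,[-0.15,0,0],[0,0,0]],[0,[-0.3,0,0],[0,0,0]],[0,[-0.45,0,0],[0,0,0]],[0,[-0.6,0,0],[0,0,0]],[0,[-0.75,0,0],[0,0,0]],[0,[-0.9,0,0],[0,0,0]],[0,[-0.9,0,0],[0,0,0]]]'
```

```text
t: 15.9
ee_pos: [479.2, 3.3, 25.0]
orientation: [-0.081, 2.184, -2.184]
ft_force: [-3.6, 0.3, 0.4]
width: 0.7
```

```bash
python3 -m jog '[[0,[-0.2,0,0],[0,0,0]],[0,[-0.5,0,0],[0,0,0]],[0,[-0.9,0,0],[0,0,0]],[0,[-1.3,0,0],[0,0,0]],[0,[-1.7,0,0],[0,0,0]],[0,[-2.1,0,0],[0,0,0]]]'
python3 -m jog '[[0,[-0.4,0,0],[0,0,0]],[0,[-0.8,0,0],[0,0,0]],[0,[-1.2,0,0],[0,0,0]],[0,[-1.6,0,0],[0,0,0]],[0,[-2,0,0],[0,0,0]],[0,[-2.4,0,0],[0,0,0]],[0,[-2.8,0,0],[0,0,0]],[0,[-3.2,0,0],[0,0,0]]]'
```

```text
t: 16.5
ee_pos: [500.4, 4.8, 25.0]
orientation: [-0.081, 2.184, -2.184]
ft_force: [-3.5, 0.1, -2.3]
width: 0.5
t: 17.3
ee_pos: [532.3, 7.2, 25.0]
orientation: [-0.081, 2.184, -2.184]
ft_force: [-4.9, -0.8, -3.5]
width: 0.1
```

```bash
python3 -m jog '[[0,[-0.4,0,0],[0,0,0]],[0,[-0.8,0,0],[0,0,0]],[0,[-1.2,0,0],[0,0,0]],[0,[-1.6,0,0],[0,0,0]],[0,[-2,0,0],[0,0,0]],[0,[-2.4,0,0],[0,0,0]],[0,[-2.8,0,0],[0,0,0]],[0,[-3.2,0,0],[0,0,0]]]'
python3 -m jog '[[0,[-0.4,0,0],[0,0,0]],[0,[-0.8,0,0],[0,0,0]],[0,[-1.2,0,0],[0,0,0]],[0,[-1.6,0,0],[0,0,0]],[0,[-2,0,0],[0,0,0]],[0,[-2.3,0,0],[0,0,0]],[0,[-2.5,0,0],[0,0,0]],[0,[-2.6,0,0],[0,0,0]]]'
```

```text
t: 18.1
ee_pos: [564.1, 9.5, 25.1]
orientation: [-0.081, 2.184, -2.184]
ft_force: [-4.9, -0.1, -3.4]
width: 0.6
t: 18.9
ee_pos: [590.0, 11.4, 25.1]
orientation: [-0.081, 2.184, -2.184]
ft_force: [-5.9, -0.8, -1.2]
width: 0.5
```

```bash
python3 -m jog '[[0,[-0.2,0,0],[0,0,0]],[0,[-0.4,0,0],[0,0,0]],[0,[-0.6,0,0],[0,0,0]],[0,[-0.8,0,0],[0,0,0]],[0,[-1,0,0],[0,0,0]],[0,[-1,0,0],[0,0,0]]]'
python3 -m jog '[[0,[-0.1,0,0],[0,0,0]],[0,[-0.2,0,0],[0,0,0]],[0,[-0.2,0,0],[0,0,0]]]'
python3 -m jog '[[0,[-0.1,0,0],[0,0,0]],[0,[-0.1,0,0],[0,0,0]]]'
```

```text
t: 19.5
ee_pos: [599.6, 12.1, 25.1]
orientation: [-0.082, 2.184, -2.185]
ft_force: [-7.3, -0.8, -1.5]
width: 0.5
t: 19.8
ee_pos: [601.5, 12.2, 25.1]
orientation: [-0.082, 2.184, -2.184]
ft_force: [-6.1, -1.4, -2.3]
width: 0.5
t: 20.0
ee_pos: [602.1, 12.3, 25.1]
orientation: [-0.083, 2.185, -2.185]
ft_force: [-8.2, -0.9, 0.1]
width: 0.5
```

```bash
python3 -m jog '[[0,[-0.05,0,0],[0,0,0]],[0,[-0.05,0,0],[0,0,0]]]'
python3 -m jog '[[0,[-0.05,0,0],[0,0,0]],[0,[-0.05,0,0],[0,0,0]]]'
```

```text
t: 20.2
ee_pos: [602.2, 12.3, 25.1]
orientation: [-0.084, 2.185, -2.185]
ft_force: [-9.7, 0.0, 1.0]
width: 0.4
t: 20.4
ee_pos: [602.4, 12.3, 25.1]
orientation: [-0.085, 2.185, -2.186]
ft_force: [-9.7, -1.5, 2.3]
width: 0.3
```

```bash
python3 -m jog '[[0,[-0.05,0,0],[0,0,0]],[0,[-0.05,0,0],[0,0,0]]]'
python3 -m jog '[[0,[-0.05,0,0],[0,0,0]],[0,[-0.05,0,0],[0,0,0]]]'
python3 -m jog '[[0,[-0.05,0,0],[0,0,0]],[0,[-0.05,0,0],[0,0,0]]]'
```

```text
t: 20.6
ee_pos: [602.6, 12.3, 25.1]
orientation: [-0.085, 2.186, -2.186]
ft_force: [-11.3, -1.3, 3.6]
width: 0.3
t: 20.8
ee_pos: [602.8, 12.4, 25.1]
orientation: [-0.086, 2.186, -2.186]
ft_force: [-12.6, -1.7, 4.3]
width: 0.7
t: 21.0
ee_pos: [602.9, 12.4, 25.1]
orientation: [-0.087, 2.186, -2.186]
ft_force: [-12.4, -2.3, 5.3]
width: 0.5
```

```bash
python3 -m jog '[[0,[-0.05,-0.03,0],[0,0,0]],[0,[-0.05,-0.03,0],[0,0,0]]]'
python3 -m jog '[[0,[-0.05,-0.02,0],[0,0,0]],[0,[-0.05,-0.02,0],[0,0,0]]]'
```

```text
t: 21.2
ee_pos: [602.9, 12.4, 25.1]
orientation: [-0.088, 2.187, -2.187]
ft_force: [-13.7, -2.6, 3.9]
width: 1.2
t: 21.4
ee_pos: [603.0, 12.4, 25.1]
orientation: [-0.089, 2.187, -2.187]
ft_force: [-15.3, -2.4, 3.3]
width: 0.5
```

```bash
python3 -m jog '[[0,[-0.05,-0.02,0],[0,0,0]],[0,[-0.05,-0.02,0],[0,0,0]]]'
python3 -m jog '[[0,[-0.05,-0.02,0],[0,0,0]],[0,[-0.05,-0.02,0],[0,0,0]]]'
```

```text
t: 21.6
ee_pos: [603.2, 12.4, 25.2]
orientation: [-0.09, 2.188, -2.188]
ft_force: [-15.9, -1.8, 2.7]
width: 0.3
t: 21.8
ee_pos: [603.2, 12.4, 25.1]
orientation: [-0.091, 2.188, -2.188]
ft_force: [-16.3, -1.6, 2.4]
width: 0.4
```

```bash
python3 -m jog '[[0,[-0.04,-0.02,0],[0,0,0]],[0,[-0.04,-0.02,0],[0,0,0]]]'
python3 -m jog '[[0,[-0.04,-0.02,0],[0,0,0]],[0,[-0.04,-0.02,0],[0,0,0]]]'
```

```text
t: 22.0
ee_pos: [603.3, 12.4, 25.1]
orientation: [-0.091, 2.188, -2.188]
ft_force: [-16.3, -2.7, 1.8]
width: 0.2
t: 22.2
ee_pos: [603.3, 12.4, 25.2]
orientation: [-0.092, 2.189, -2.189]
ft_force: [-17.3, -3.6, 1.0]
width: 0.7
```

```bash
python3 -m jog '[[0,[-0.04,-0.01,0],[0,0,0]],[0,[-0.04,-0.01,0],[0,0,0]]]'
python3 -m jog '[[0,[-0.04,-0.01,0],[0,0,0]],[0,[-0.04,-0.01,0],[0,0,0]]]'
```

```text
t: 22.4
ee_pos: [603.5, 12.5, 25.2]
orientation: [-0.093, 2.189, -2.189]
ft_force: [-17.6, -2.5, 1.4]
width: 0.4
t: 22.6
ee_pos: [603.5, 12.5, 25.2]
orientation: [-0.093, 2.189, -2.189]
ft_force: [-18.1, -1.7, 1.6]
width: 0.6
```

```bash
python3 -m jog '[[0,[-0.03,-0.01,0],[0,0,0]],[0,[-0.03,-0.01,0],[0,0,0]]]'
python3 -m jog '[[0,[-0.03,-0.01,0],[0,0,0]],[0,[-0.03,-0.01,0],[0,0,0]]]'
```

```text
t: 22.8
ee_pos: [603.6, 12.5, 25.2]
orientation: [-0.094, 2.189, -2.19]
ft_force: [-18.6, -3.3, 1.2]
width: 0.5
t: 23.0
ee_pos: [603.6, 12.5, 25.2]
orientation: [-0.095, 2.19, -2.19]
ft_force: [-19.1, -1.9, 1.2]
width: 0.4
```

```bash
python3 -m jog '[[0,[-0.04,-0.01,0],[0,0,0]],[0,[-0.04,-0.01,0],[0,0,0]]]'
python3 -m jog '[[0,[-0.04,-0.01,0],[0,0,0]],[0,[-0.04,-0.01,0],[0,0,0]]]'
python3 - <<'E'
from h import *
im=ctrl.get_image("side");w=cloud(im);crop(im,"s8.png",230,350,130,230,5)
E
```

```text
t: 23.2
ee_pos: [603.6, 12.5, 25.2]
orientation: [-0.096, 2.19, -2.19]
ft_force: [-19.9, -3.6, 2.1]
width: 0.2
t: 23.4
ee_pos: [603.6, 12.5, 25.2]
orientation: [-0.096, 2.19, -2.191]
ft_force: [-20.8, -3.0, 0.8]
width: 0.6
```

View pics/s8.png

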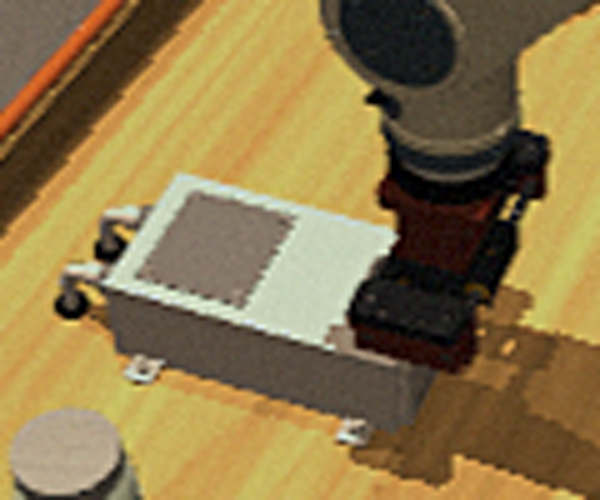

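The position has stalled at 603.6 while the force climbs, so it has probably latched and is on its stop. Backing off gently to test.

```bash
python3 -m jog '[[0,[0.3,0.05,0],[0,0,0]],[0,[0.6,0.1,0],[0,0,0]],[0,[0.8,0.15,0],[0,0,0]],[0,[0.8,0.15,0],[0,0,0]]]'
python3 -m jog '[[0,[0.2,0,0],[0,0,0]],[0,[0.4,0,0],[0,0,0]],[0,[0.6,0,0],[0,0,0]],[0,[0.6,0,0],[0,0,0]]]'
```

```text
t: 23.85
ee_pos: [603.2, 12.3, 25.9]
orientation: [-0.079, 2.183, -2.183]
ft_force: [-3.2, 0.4, -1.8]
width: 0.4
t: 24.25
ee_pos: [596.9, 11.9, 25.9]
orientation: [-0.079, 2.183, -2.183]
ft_force: [-0.2, 0.4, 0.0]
width: 0.4
```

The force is gone 6 mm back, against the 5.5 N the spring would give, so the tray latched. Retreating to look.

```bash
python3 -m jog '[[0,[2,0,0],[0,0,0]],[0,[4,-2,0],[0,0,0]],[0,[5,-6,0],[0,0,0]],[0,[5,-10,0],[0,0,0]],[0,[5,-14,0],[0,0,0]],[0,[5,-18,0],[0,0,0]],[0,[5,-18,0],[0,0,0]],[0,[5,-18,0],[0,0,0]]]'
python3 - <<'E'
from h import *
im=ctrl.get_image("wrist");w=cloud(im);cv2.imwrite("pics/w9.png",im["color"][:,:,::-1])
q=w[0:220,250:400].reshape(-1,3);o=q[(q[:,2]>59)&(q[:,2]<70)]
th=.0740;ex=np.array([np.cos(th),np.sin(th)])
k=q[(q[:,2]>72)&(q[:,2]<80)][:,:2]; print("key",cv2.minAreaRect(k.astype(np.float32)))
print("front along rel key", np.percentile(o[:,:2]@ex,[0.1,.5,1])-k.mean(0)@ex)
im0=dict(np.load("w1.npz"));w0=cloud(im0);q=w0[0:220,250:400].reshape(-1,3);o=q[(q[:,2]>59)&(q[:,2]<70)];k=q[(q[:,2]>72)&(q[:,2]<80)][:,:2]
print("start: ", np.percentile(o[:,:2]@ex,[0.1,.5,1])-k.mean(0)@ex)
im=ctrl.get_image("side");cv2.imwrite("pics/s9.png",im["color"][:,:,::-1]); im=ctrl.get_image("top");cv2.imwrite("pics/t9.png",im["color"][:,:,::-1])
print(ctrl.get_obs()["t"])
E
```

```text
t: 25.05
ee_pos: [547.4, 8.2, 206.7]
orientation: [-0.077, 2.182, -2.183]
ft_force: [-0.4, 0.2, -1.8]
width: 0.8
key ((649.2050170898438, 16.045848846435547), (27.348100662231445, 43.663909912109375), 4.34381103515625)
front along rel key [-33.98416269 -33.97699301 -33.1589356 ]
start:  [-35.22837789 -34.97515425 -33.7759763 ]
25.2
```

View pics/w9.png

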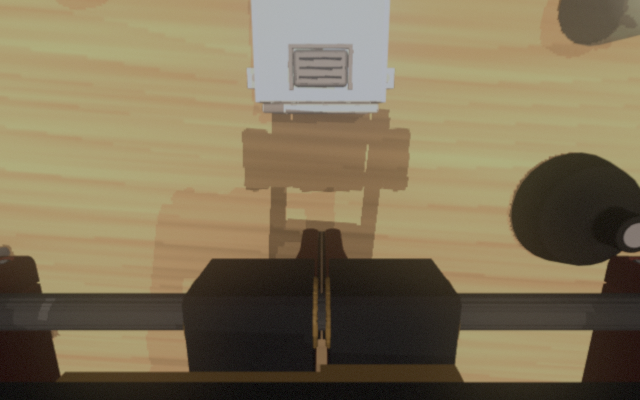

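View pics/s9.png

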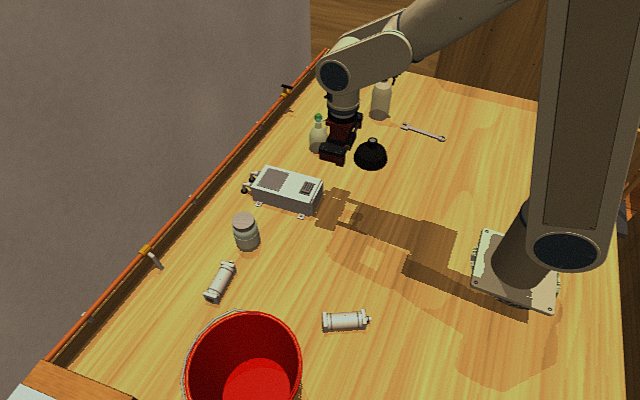

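The tray stays shut by itself, its front within about 1 mm of where it was at the start (row 107 in the wrist view). The other things haven't moved and the arm is clear. Handing in.

Run:
```python
from workcell import ctrl
print(ctrl.close_job())
```

```text
the job is handed in; nothing more can be done
None
```

The job is done and handed in at about 25 s of the 72 s allowed; no verdict is reported back.

I pressed the release key (about 6 N at most) and the tray sprang out. I laid the rightmost cartridge in the cradle with its spigot in the slot, and pushed the tray home.

**Checks before hand-in**
- **Cartridge:** seen in the cradle before the push, its axis offset about 0 and its top at 49 mm (50 expected). It can't be seen now that the tray is shut.
- **Tray shut:** it stays shut by itself, its front within about 1 mm of where it was at the start. The push force dropped to zero when I backed off, where an unlatched tray would still have pressed back with about 5.5 N.
- **Other things:** by eye in the last side picture they stand where they did. I did not measure their positions.

**Less certain**
- **The click:** I saw no clear drop in force when it latched. The force climbed steadily, with the panel stalled on its stop.
- **Push force:** it reached about 21 N at the wrist, a little over the 16 to 19 N stated for the seal but under the 25 N limit. I only read the force at the end of each move, so a brief peak in between can't be ruled out.

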